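# Pack and screw down the sample crate

### The arm

A 6-joint arm with a two-finger parallel gripper is mounted at the origin on the work surface. World frame = base frame: x ahead of the robot, y to its left, z up, the work surface at z = 0. Lengths are in m, angles in rad, forces in N, time in s.
With the tool pointing down it reaches from about 0.325 to 0.775 m from the base axis. Payload 5.5 kg.
Tool frame: the origin (TCP) lies between the finger pads; the fingertips stand 8 mm ahead of it and the grasp point (between the pads) lies 11 mm behind it (tcp_to_tips is the distance from the TCP to the fingertips, in m); z points along the fingers, y is the direction in which the jaws open and shut (so a half turn about z gives the same grasp; the last joint's range is limited). The gripper opens to 88 mm and grips with 3 to 60 N. Pads are 20 mm wide; open, the fingers measure 115 mm over their backs; the gripper's body (75 mm by 178 mm) begins 61 mm behind the grasp point.
Start: joints at [-1.228, 0.091, 1.231, -0, 1.82, -0.057], TCP at [0.234, -0.553, 0.231] pointing down, gripper open.
Joint ranges: [-2.87, 2.87], [-0.86, 2.18], [0.17, 2.46], [-1.51, 4.65], [0.06, 2.69], [-2.65, 2.65]. Speed limits (rad/s): [2.57, 2.57, 3.01, 3.14, 3.14, 3.14].

### API

Orientations are given as a unit quaternion [w, x, y, z].
In Python, from bench import * gives the robot as it stands. Calls block until the motion is done:
- move_to(position, orientation): joint-space move of the TCP to a pose.
- move_l(position, speed=0.15, orientation=None): straight line of the TCP; orientation=None keeps the orientation; speed is the mean speed in m/s.
- movej(angles): joint-space move.
- gripper_open() and close(): open the fingers fully, or close them until they stop; the grip force is fixed at half the most.
- hold(seconds).
- inverse_kinematics(position, orientation): joint angles nearest the present ones, or None.
- state(): the state.
- get_image(name): name is "scene" or "top"; returns a dict with "frame" (400x640x3 uint8, blue, green, red), "depth" (400x640 float32, m along the optical axis (not along the pixel's ray), 0 where there is no reading), "camera_matrix" (3x3 intrinsics, pixels), "view" (4x4, takes a point from world to camera coordinates). Camera axes: x right, y up, looking along -z (the intrinsics and any distortion apply to the point x, -y, -z); pixel columns grow to the right and rows downward; lengths in m; the calibration is good to about 2 mm. A picture is of the moment at which its call begins.
A pose or a line that the arm cannot do raises IKError and nothing moves.
- job_done(): hands the job in, once; it reports no verdict.
The state is a dict: "time": time; "joint_pos": joint angles; "dq": joint speeds; "joint_torque": joint torques, N m; "ee_pos": TCP position; "ee_rot": TCP orientation; "ft_force": force on the tool from outside, world axes, zero at the start; "moment": the same for the moment, N m; "finger_gap": finger opening in m.
Only numpy, scipy, OpenCV 4.12 (cv2) and the standard library are available. Lean on these libraries where they do the work, as an engineer would, in place of code of your own. Each camera call takes 0.05 s, during which the arm holds its last target.

### The job

Pack every sample box lying on the bench into the open plywood crate, each resting down on the floor of a bay. Then swing the heavy lid shut gently, without letting it slam, and only then drive both orange wing-headed self-tapping screws fully home by pressing down firmly while turning them clockwise. Leave the wash bottle, the beaker and the amber jar alone.

Things in the scene. Friction and masses are not known exactly. Their poses are not given: they have to be found in the camera images.
- crate: Plywood shipping crate fixed on the bench at a varying place and yaw, open on top. Origin on the bench under the middle of the inside; z up, y towards the hinged side. Outside 248 mm in x, y from -128 to +112 mm, 90 mm high. Inside 232 by 208 mm, floor 8 mm thick; walls 8 mm thick, but the -y wall is a 24 mm beam.
- crate_bays (a point): Middle of the crate's inner floor, 8 mm above the bench; axes of the crate. A black cross partition through here, 6 mm thick, its top 45 mm above the bench, makes four equal bays of 113 (x) by 101 mm (y), centred at (+-59.5, +-53.5) mm from here.
- lid (a joint): Lid angle in rad: 0 shut, 1.57 upright, 2.3 its stop; starts at 1.85 to 2.05, leaning back. Plywood, 252 mm wide, 244 mm from hinge to free edge, 12 mm thick, 0.9 kg with its screws. The stiff hinge (1.6 N m of friction) holds it at any angle, so it must be pushed all the way shut, with up to about 12 N near the free edge, which comes down on the -y beam.
- crate_hinge (a point): Fixed point on the lid's hinge axis, mid-width, on the crate's +y rim, 90.5 mm above the bench; axes of the crate (hinge axis along x). It lies in the plane of the lid's inner face; the outer face is 12 mm beyond. The outer face looks to the crate's +y when the lid is upright and up when it is shut.
- lid_plate (a point): Centre of the 60 mm square steel push plate on the lid's outer face, 205 mm from the hinge, midway between the screws: the place to push. Its z points out of the outer face, its -y to the free edge.
- screw_a_depth (a joint): How far screw a has gone in, m: 0 standing proud at the start, 0.008 fully home with its steel collar on the lid. It goes 2.5 mm deeper per rad turned clockwise (seen from its head) while pressed with 12 to 22 N, so about 3.2 rad in all, in two or more grasps; turned with less than 8 N it only spins in place. It stays where it is left.
- screw_b_depth (a joint): The same for screw b.
- screw_a_grip (a point): Middle of the orange wing (head) of screw a: a bar 46 long (x) by 13 wide (y) by 28 mm high (z, out along the screw). From 14 mm below this point a steel collar, radius 18 mm, 3 mm thick. The screw stands 230 mm from the hinge, 75 mm to the -x side of mid-width. With the lid shut this point is 127.5 mm above the bench, 119.5 mm when home.
- screw_b_grip (a point): The same for screw b, 75 mm to the crate's +x side of mid-width.
- box1_mid (a point): Centre of the sample box with blue base and white top, 84 (x) by 52 (y) by 60 mm (z), 0.13 to 0.25 kg; starts on its base on the bench, with any yaw. Two to four boxes are present.
- box2_mid (a point): Centre of the sample box with green base and white top, 84 (x) by 52 (y) by 60 mm (z), 0.13 to 0.25 kg; starts on its base on the bench, with any yaw. Two to four boxes are present.
- box3_mid (a point): Centre of the sample box with red base and white top, 84 (x) by 52 (y) by 60 mm (z), 0.13 to 0.25 kg; starts on its base on the bench, with any yaw. Two to four boxes are present.
- box4_mid (a point): Centre of the sample box with yellow base and white top, 84 (x) by 52 (y) by 60 mm (z), 0.13 to 0.25 kg; starts on its base on the bench, with any yaw. Two to four boxes are present.
- wash_bottle: White bottle with a green cap, 64 mm across, 160 mm high, beyond the boxes; a bystander. Origin at its base.
- beaker: White cup, 70 mm across, 90 mm high; a bystander. Origin at its base.
- reagent_jar: Amber jar with a blue cap, 72 mm across, 100 mm high; a bystander. Origin at its base.
There are look-alikes about, which are no part of the job. Leave any black or purple look-alike of the part that bears box3_mid alone.

How it is judged:
On the way, in this order (a step that is already met when the one before it is completed fails the run):
1. every sample box lies down in the crate, the lid still open (x of box1_mid in the frame of crate between -0.105 and 0.105 m and y of box1_mid in the frame of crate between -0.095 and 0.095 m and z of box1_mid in the frame of crate between 0.02 and 0.058 m and x of box2_mid in the frame of crate between -0.105 and 0.105 m and y of box2_mid in the frame of crate between -0.095 and 0.095 m and z of box2_mid in the frame of crate between 0.02 and 0.058 m and x of box3_mid in the frame of crate between -0.105 and 0.105 m and y of box3_mid in the frame of crate between -0.095 and 0.095 m and z of box3_mid in the frame of crate between 0.02 and 0.058 m and x of box4_mid in the frame of crate between -0.105 and 0.105 m and y of box4_mid in the frame of crate between -0.095 and 0.095 m and z of box4_mid in the frame of crate between 0.02 and 0.058 m and value of joint lid above 1 rad), for 0.2 s.
2. the lid is shut on the packed crate, the screws not yet driven home (value of joint lid below 0.03 rad and not (value of joint any of screw_a_depth, screw_b_depth above 0.0068 m)), for 0.2 s.
3. both screws are driven home in the shut lid (value of joint lid below 0.03 rad and value of joint each of screw_a_depth, screw_b_depth above 0.0068 m), for 0.2 s.
At the end, for the whole second after the job is handed in: Every box present has its centre inside the crate (within 105 mm of mid-width, 95 mm of mid-depth) and 20 to 58 mm above the bench, so down in a bay; the lid is shut to within 0.03 rad; both screws are at least 6.8 mm of their 8 mm in (all of step 3 and x of box1_mid in the frame of crate between -0.105 and 0.105 m and y of box1_mid in the frame of crate between -0.095 and 0.095 m and z of box1_mid in the frame of crate between 0.02 and 0.058 m and x of box2_mid in the frame of crate between -0.105 and 0.105 m and y of box2_mid in the frame of crate between -0.095 and 0.095 m and z of box2_mid in the frame of crate between 0.02 and 0.058 m and x of box3_mid in the frame of crate between -0.105 and 0.105 m and y of box3_mid in the frame of crate between -0.095 and 0.095 m and z of box3_mid in the frame of crate between 0.02 and 0.058 m and x of box4_mid in the frame of crate between -0.105 and 0.105 m and y of box4_mid in the frame of crate between -0.095 and 0.095 m and z of box4_mid in the frame of crate between 0.02 and 0.058 m); the robot touches nothing.
It fails at once if the lid slams: it swings shut faster than 1.2 rad/s near the end of its swing (velocity of joint lid below -1.2 rad/s and value of joint lid below 0.4 rad).
It fails at once if the wash bottle is pushed aside or knocked over (distance of wash_bottle from where it was at the start of the episode above 0.03 m or angle between wash_bottle's own z axis and vertical above 0.5 rad).
It fails at once if the beaker is pushed aside or knocked over (distance of beaker from where it was at the start of the episode above 0.03 m or angle between beaker's own z axis and vertical above 0.5 rad).
It fails at once if the amber jar is pushed aside or knocked over (distance of reagent_jar from where it was at the start of the episode above 0.03 m or angle between reagent_jar's own z axis and vertical above 0.5 rad).
Of box1, box2, box3, box4 only 2 to 4 are there at a start; the rules pass over those that are not, and their reading is None.
At some moment in a run one of box1, box2, box3, box4 may be knocked a few centimetres aside while the robot is not near it.
Once in a run the grip may slacken for a moment while it holds something.
It also fails if it takes over 210 s, if anything falls off the work surface, if the arm or the gripper's body presses on something with over 40 N, if the wrist force passes 120 N, or if a joint passes its speed limit or range.

## Working session

There is one attempt and no reset: what is moved stays moved. The work goes in short steps, each a Python script; the robot and the scene stay as the last script left them, time stands still between calls to the robot, and variables do not carry over. Pictures are saved under pics/ and viewed, and the job is handed in when it is done.

```bash
ls; mkdir -p pics
python3 - <<'E'
from bench import *
import cv2,numpy as np
s=state();print(s)
for n in("scene","top"):
    d=get_image(n);cv2.imwrite(f"pics/{n}0.png",d["frame"]);print(n,d["camera_matrix"],d["view"])
    np.savez(f"/tmp/{n}0.npz",**{k:d[k] for k in("frame","depth","camera_matrix","view")})
E
```

```text
pics
{'time': 0.0, 'joint_pos': array([-1.22767891e+00,  9.18322250e-02,  1.23184819e+00, -1.41759133e-05,
        1.81978268e+00, -5.67450176e-02]), 'dq': array([ 0.00061829,  0.00055186, -0.00104515,  0.00198665, -0.00151448,
       -0.00113935]), 'joint_torque': array([ 2.10248186e-05, -4.46449935e+01, -4.06441426e+01,  6.97180163e-02,
        2.93817697e-02, -1.49311340e-04]), 'ee_pos': array([ 0.23345344, -0.55242788,  0.22954409]), 'ee_rot': array([-9.24670051e-04,  9.80080157e-01,  1.98600127e-01, -1.40254365e-04]), 'ft_force': array([ 0.2086493 ,  0.94628317, -0.56818755]), 'moment': array([ 0.03932265, -0.0046595 , -0.04518881]), 'finger_gap': 0.08798752956333857}
scene [[403.17481741   0.         326.3336527 ]
 [  0.         403.17481741 209.11830766]
 [  0.           0.           1.        ]] [[ 0.839759    0.54249476 -0.02245578 -0.37959343]
 [-0.34836727  0.57005845  0.74409247  0.17992695]
 [ 0.41646738 -0.61703549  0.66769913 -1.40354763]
 [ 0.          0.          0.          1.        ]]
top [[470.56179623   0.         324.09971783]
 [  0.         470.56179623 207.38412382]
 [  0.           0.           1.        ]] [[-0.01746383 -0.99942349 -0.02911541 -0.08843162]
 [ 0.98936604 -0.02147882  0.14385235 -0.54359768]
 [-0.14439478 -0.02629358  0.98917076 -1.22278444]
 [ 0.          0.          0.          1.        ]]
```

View pics/scene0.png

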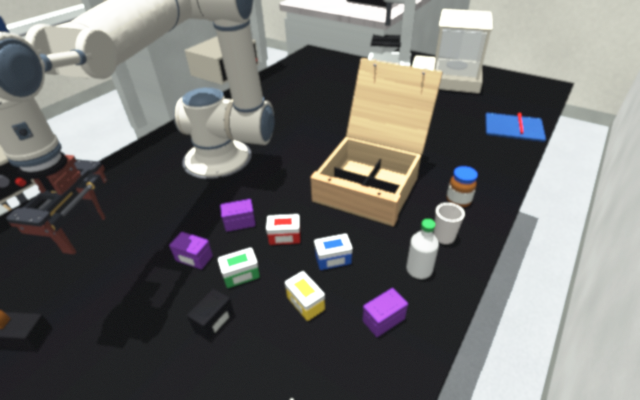

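View pics/top0.png

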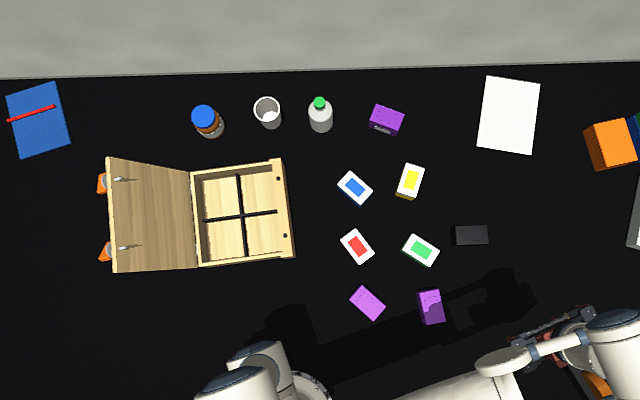

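```bash
cat > h.py <<'E'
from bench import *
import cv2,numpy as np
from scipy.spatial.transform import Rotation as R
def cloud(d):
    K=d["camera_matrix"];V=d["view"];z=d["depth"].astype(float)
    v,u=np.mgrid[:z.shape[0],:z.shape[1]]
    pc=np.stack([(u-K[0,2])*z/K[0,0],-(v-K[1,2])*z/K[1,1],-z],-1)
    P=(pc-V[:3,3])@V[:3,:3]
    P[z<=0]=np.nan
    return P
def boxes(d,zlo=.045,zhi=.075,zs=None):
    """white-topped boxes: {colour:(x,y,ztop,yaw of long axis,L,W,px)}"""
    P=cloud(d);hsv=cv2.cvtColor(d["frame"],cv2.COLOR_BGR2HSV)
    H,S,V=[hsv[...,i].astype(int) for i in range(3)]
    m=((P[...,2]>zlo)&(P[...,2]<zhi)).astype(np.uint8)
    out={}
    n,lab,st,c=cv2.connectedComponentsWithStats(m)
    for i in range(1,n):
        if not 200<st[i,4]<2500: continue
        q=lab==i; 
        p=P[q];xy=p[:,:2].astype(np.float32)
        if np.ptp(xy,0).max()>.14: continue
        r=cv2.minAreaRect(xy*1000)
        (w,h)=r[1];a=np.radians(r[2])
        if w<h: w,h,a=h,w,a+np.pi/2
        s=q&(S>120)&(V>80);white=(q&(S<60)&(V>150)).sum()/q.sum()
        hue=np.median(H[s]) if s.sum()>10 else -1
        a=(a+np.pi/2)%np.pi-np.pi/2
        out[i]=(np.round(np.array(r[0])/1000,4),np.round(np.median(p[:,2]),4),round(a,3),round(w,1),round(h,1),hue,round(white,2),np.round(c[i]).astype(int))
    return out
def project(d,p):
    q=d["view"][:3,:3]@np.asarray(p)+d["view"][:3,3]
    K=d["camera_matrix"];return K[0,0]*q[0]/-q[2]+K[0,2],K[1,1]*-q[1]/-q[2]+K[1,2]
def down(yaw): # jaw axis y at angle yaw+90 : tool z down, tool x at angle yaw
    return (R.from_euler('z',yaw)*R.from_quat([1,0,0,0])).as_quat()[[3,0,1,2]]
E
cat > a.py <<'E'
from h import *
for n in("top","scene"):
    d=dict(np.load(f"/tmp/{n}0.npz"))
    print(n)
    for v in boxes(d).values(): print(*v)
d=dict(np.load("/tmp/top0.npz"));P=cloud(d)
print("bench z",np.nanmedian(P[300:340,150:200,2]),np.nanmedian(P[150:220,520:560,2]))
m=np.zeros(P.shape[:2],bool);m[145:285,185:310]=1
m&=(abs(P[...,2]-.09)<.008)
p=P[m];print(len(p),p.min(0),p.max(0))
vis=d["frame"].copy();vis[m]=(0,0,255)
cv2.imwrite("pics/rim0.png",cv2.resize(vis[70:340,80:480],None,fx=2,fy=2,interpolation=0))
E
python3 a.py
```

```text
top
[ 0.7816 -0.2734] 0.0597 1.179 84.1 54.4 139.0 0.0 [387 118]
[ 0.6966 -0.871 ] 0.0596 0.215 120.5 89.1 16.0 0.0 [614 143]
[ 0.6076 -0.3302] 0.0601 -0.344 85.4 51.9 30.0 0.64 [411 180]
[ 0.5907 -0.1828] 0.06 0.828 83.6 53.1 107.0 0.64 [355 188]
[ 0.459  -0.4807] 0.06 -1.554 86.4 51.9 -1 0.0 [471 235]
[ 0.4349 -0.1844] 0.0603 0.63 83.7 52.6 2.0 0.65 [357 246]
[ 0.4225 -0.3483] 0.0601 0.972 84.0 52.9 68.0 0.66 [421 250]
[ 0.2904 -0.2062] 0.0602 0.826 84.0 51.9 142.0 0.0 [368 303]
[ 0.278  -0.3704] 0.0602 0.174 84.5 53.0 139.0 0.0 [432 307]
[ 0.0926 -0.7382] 0.0512 0.494 101.0 35.9 -1 0.0 [584 383]
scene
[ 0.0309 -0.0257] 0.0594 0.885 130.5 62.6 -1 0.38 [215 151]
[-0.368  -0.4801] 0.057 -1.531 75.4 30.0 1.0 0.0 [ 13 182]
[0.7867 0.1989] 0.0616 0.088 72.2 46.4 14.0 0.1 [461 189]
[ 0.292  -0.2082] 0.0592 0.82 83.8 55.2 139.0 0.0 [237 210]
[ 0.4357 -0.1868] 0.0589 0.628 83.1 58.9 1.0 0.79 [283 224]
[ 0.2792 -0.3718] 0.0592 0.19 86.5 54.0 138.0 0.0 [189 245]
[ 0.5922 -0.1842] 0.0588 0.814 84.2 55.2 106.0 0.77 [333 246]
[ 0.4243 -0.3505] 0.0592 0.98 84.0 54.7 69.0 0.78 [237 262]
[ 0.7967 -0.1137] 0.0599 0.25 63.1 30.2 -1 0.87 [421 261]
[ 0.6086 -0.3322] 0.0591 -0.359 85.1 53.0 30.0 0.76 [304 290]
[ 0.4607 -0.4826] 0.0592 -1.548 84.6 53.2 -1 0.0 [209 309]
[ 0.7834 -0.2752] 0.0588 1.171 84.6 52.9 140.0 0.0 [385 307]
[ 0.1328 -0.7343] 0.0502 0.508 89.4 61.7 14.0 0.0 [ 18 325]
bench z 0.0001343715336413493 0.00018623038904144536
2115 [ 0.38563934 -0.0172424   0.08205683] [0.66774641 0.25685817 0.09796881]
```

View pics/rim0.png

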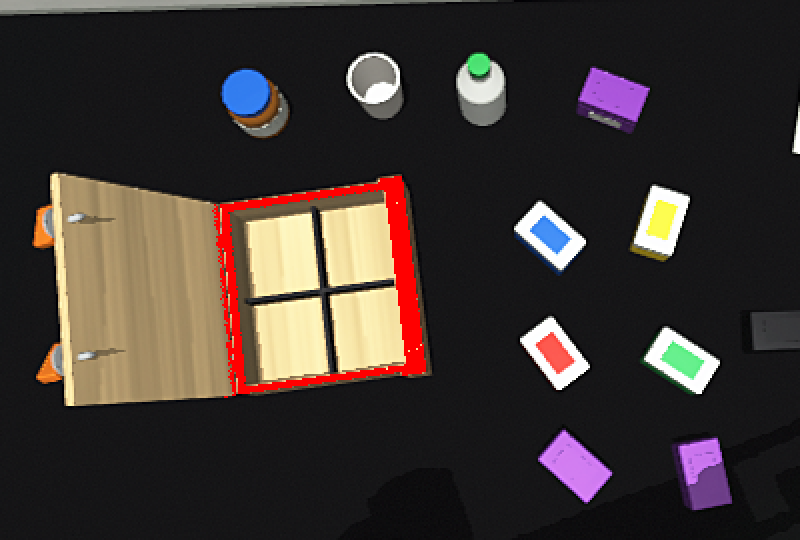

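```bash
cat > b.py <<'E'
from h import *
from scipy.optimize import minimize
import json
d=dict(np.load("/tmp/top0.npz"));P=cloud(d)
m=np.zeros(P.shape[:2],bool);m[145:285,185:310]=1
m&=(abs(P[...,2]-.09)<.004)
p=P[m][:,:2]*1000
r=cv2.minAreaRect(p.astype(np.float32));print(r)
def ring(q):
    ox=np.abs(q[:,0])-124; oy=np.maximum(q[:,1]-112,-128-q[:,1])
    out=np.maximum(np.maximum(ox,oy),0)
    inn=np.minimum(116-np.abs(q[:,0]),np.minimum(104-q[:,1],q[:,1]+104))
    return np.maximum(out,0)+np.maximum(inn,0)
def cost(x):
    c,s=np.cos(x[2]),np.sin(x[2]);q=(p-x[:2])@np.array([[c,-s],[s,c]])
    return np.minimum(ring(q)**2,25).sum()
best=min((minimize(cost,[525+a,120+b,y],method="Nelder-Mead",options=dict(maxiter=2000,xatol=1e-4,fatol=1e-3)) for y in(-.1,0,.1,.2) for a in(-5,5) for b in(-5,5)),key=lambda r:r.fun)
print(best.x,best.fun/len(p))
x,y,t=best.x[0]/1000,best.x[1]/1000,best.x[2]
json.dump([x,y,t],open("crate.json","w"))
vis=d["frame"].copy()
c=lambda a,b,z:tuple(int(round(v*8)) for v in project(d,[x+np.cos(t)*a-np.sin(t)*b,y+np.sin(t)*a+np.cos(t)*b,z]))
for pts in([(-.124,-.128,.09),(.124,-.128,.09),(.124,.112,.09),(-.124,.112,.09)],[(-.116,-.104,.09),(.116,-.104,.09),(.116,.104,.09),(-.116,.104,.09)],[(-.116,0,.045),(.116,0,.045)],[(0,-.104,.045),(0,.104,.045)]):
    cv2.polylines(vis,[np.array([c(*q) for q in pts])],True,(255,0,255),1,shift=3)
cv2.imwrite("pics/fit0.png",cv2.resize(vis[130:300,90:320],None,fx=3.4,fy=3.4,interpolation=0))
# lid angle
hx=np.array([x-np.sin(t)*.112,y+np.cos(t)*.112])
q=P[165:265,112:185].reshape(-1,3);q=q[~np.isnan(q).any(1)];
yl=(q[:,:2]-hx)@[-np.sin(t),np.cos(t)];zl=q[:,2]-.0905
k=(zl>.03)&(zl<.25);print("lid",np.median(np.arctan2(zl[k],-yl[k])),k.sum())
E
python3 b.py
```

```text
((526.1719970703125, 119.70660400390625), (258.0450134277344, 248.0514373779297), 6.571704864501953)
[5.24848896e+02 1.25477538e+02 1.14624305e-01] 0.7695815291225709
lid 2.0231368535993077 7045
```

View pics/fit0.png

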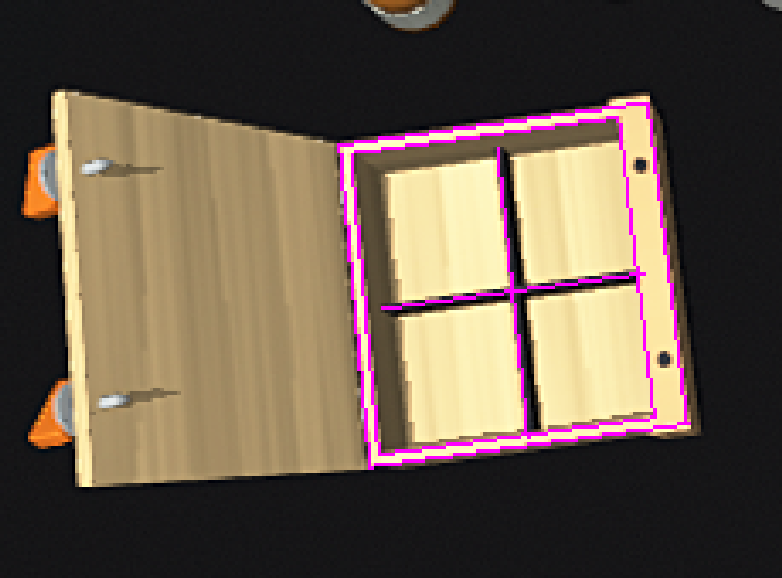

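```bash
cat > pp.py <<'E'
from h import *
import json,sys
cx,cy,ct=json.load(open("crate.json"))
def C(a,b,z=None):
    p=[cx+np.cos(ct)*a-np.sin(ct)*b,cy+np.sin(ct)*a+np.cos(ct)*b]
    return p+[z] if z is not None else p
HUE={"blue":(98,118),"green":(55,85),"red":(-.5,10),"yellow":(22,38)}
def find(col,zlo=.045,zhi=.075):
    d=get_image("top")
    for v in boxes(d,zlo,zhi).values():
        if HUE[col][0]<=v[5]<=HUE[col][1] and v[6]>.3 and 78<v[3]<92 and 46<v[4]<60: return v
def best(pos,yaw):
    c=[]
    for k in(0,np.pi,-np.pi):
        q=inverse_kinematics(pos,down(yaw+k))
        if q is not None: c.append((abs(q[5]),yaw+k,q))
    return min(c,key=lambda t:t[0])
def pick_place(col,bx,by,gz=.043):
    v=find(col)
    print(col,v)
    x,y=v[0];a=v[2]
    # bias between the two cameras ~1.7 mm: take half
    _,yaw,q=best([x,y,.2],a)
    movej(q); 
    v2=find(col)
    move_l([x,y,gz],.15); close(); s=state();g0=s["finger_gap"];print("gap",g0)
    if not .045<g0<.06: gripper_open();move_l([x,y,.2]);return False
    move_l([x,y,.25],.2)
    print("lift gap",state()["finger_gap"],"ft",state()["ft_force"].round(2))
    p=C(bx,by)
    _,yw,q=best(p+[.25],ct+np.pi/2)
    movej(q)
    g=state()["finger_gap"];print("over gap",g,"t",state()["time"])
    return g
def place(bx,by,gz=.056):
    p=C(bx,by)
    move_l(p+[.13],.2);move_l(p+[gz],.1);s=state();print("low",s["ee_pos"].round(4),s["finger_gap"],s["ft_force"].round(1))
    gripper_open();move_l(p+[.25],.2);print(state()["time"])
E
python3 - <<'E'
from pp import *
pick_place("blue",.054,-.0535)
E
```

```text
blue (array([ 0.5906, -0.1823]), np.float64(0.0601), np.float64(0.825), 84.0, 52.6, np.float64(107.0), np.float64(0.65), array([355, 188]))
gap 0.05223834279382575
lift gap 0.05175170130813867 ft [ 1.17  0.22 -3.1 ]
over gap 0.05193186667886909 t 6.1167
```

Run:
```python
from pp import *
for n in("scene","top"):
    d=get_image(n);cv2.imwrite(f"pics/{n}1.png",d["frame"])
a=cv2.imread("pics/scene1.png")[20:300,200:520];b=cv2.imread("pics/top1.png")[80:360,80:400]
cv2.imwrite("pics/both1.png",cv2.resize(np.hstack([a,b]),(800,350)))
```

```text
(no output)
```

View pics/both1.png

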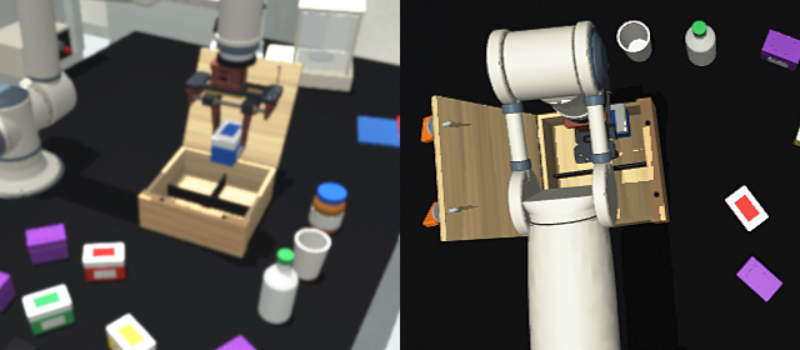

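The blue box (about (227,140) in the left view) hangs level in the jaws over the near right bay; I place it.

Run:
```python
from pp import *
place(.054,-.0535)
if pick_place("yellow",-.054,-.0535): place(-.054,-.0535)
d=get_image("scene");cv2.imwrite("pics/s2.png",d["frame"])
```

```text
low [0.5851 0.0786 0.0568] 0.05159293057188271 [-0.2  0.8 -1.6]
9.7083
yellow (array([ 0.6073, -0.3302]), np.float64(0.0601), np.float64(-0.351), 85.4, 52.4, np.float64(30.0), np.float64(0.63), array([411, 180]))
gap 0.052017815179956996
lift gap 0.05191301527418649 ft [ 0.36 -0.08 -2.  ]
over gap 0.051975464380674276 t 15.9083
low [0.4778 0.0662 0.0568] 0.05180406077448156 [-0.4  0.  -1.4]
19.4
```

View pics/s2.png

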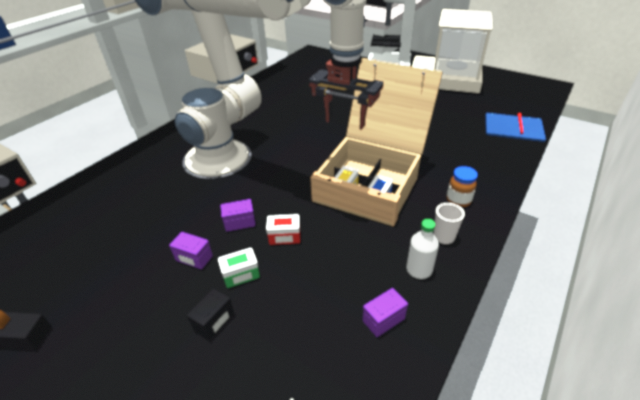

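Blue (380,187) and yellow (346,177) are down in the near bays. Now red and green.

Run:
```python
from pp import *
for c,bx in(("red",.054),("green",-.054)):
    g=pick_place(c,bx,.0515)
    if not g: break
    place(bx,.0515)
p=C(0,-.25);_,_,q=best(p+[.3],ct+np.pi/2);movej(q)
d=get_image("top");cv2.imwrite("pics/t3.png",cv2.resize(d["frame"][60:340,80:480],None,fx=2,fy=2))
for v in boxes(d,.03,.085).values(): print(*v)
```

```text
red (array([ 0.4347, -0.1844]), np.float64(0.0601), np.float64(0.628), 83.6, 52.4, np.float64(2.0), np.float64(0.65), array([357, 246]))
gap 0.052078495681841315
lift gap 0.05198711701616538 ft [-0.45  0.33 -2.41]
over gap 0.05191438504690568 t 25.0583
low [0.5731 0.183  0.0569] 0.051834250082579233 [ 0.2  0.  -2. ]
28.55
green (array([ 0.4223, -0.3486]), np.float64(0.0601), np.float64(0.967), 84.4, 52.4, np.float64(68.0), np.float64(0.63), array([421, 250]))
gap 0.05165650678997512
lift gap 0.052078024486605784 ft [-0.43  0.32 -2.49]
over gap 0.051963366587323326 t 35.5667
low [0.4658 0.1706 0.0568] 0.05210167273888306 [-0.   0.4 -2.5]
39.0583
[0.816 0.053] 0.0604 -1.162 59.7 34.3 -1 0.04 [265 106]
[ 0.7815 -0.2732] 0.0596 1.166 83.8 53.8 139.0 0.0 [388 118]
[0.7733 0.2068] 0.0654 -0.933 71.2 45.9 15.0 0.02 [212 127]
[ 0.717  -0.9377] 0.0467 0.188 108.0 7.7 109.0 0.0 [635 129]
[ 0.6966 -0.8689] 0.0593 0.204 120.8 92.5 14.0 0.0 [613 143]
[ 0.4768 -0.9143] 0.0412 -0.145 111.6 20.1 -1 0.17 [636 231]
[ 0.459  -0.4798] 0.0598 -1.548 84.6 52.1 -1 0.0 [471 235]
[ 0.2905 -0.206 ] 0.06 0.827 83.8 52.0 139.0 0.0 [367 303]
[ 0.2781 -0.37  ] 0.0601 0.173 84.1 52.7 139.0 0.0 [432 307]
[ 0.1122 -0.7424] 0.0503 0.495 133.4 63.1 14.0 0.0 [581 369]
```

View pics/t3.png

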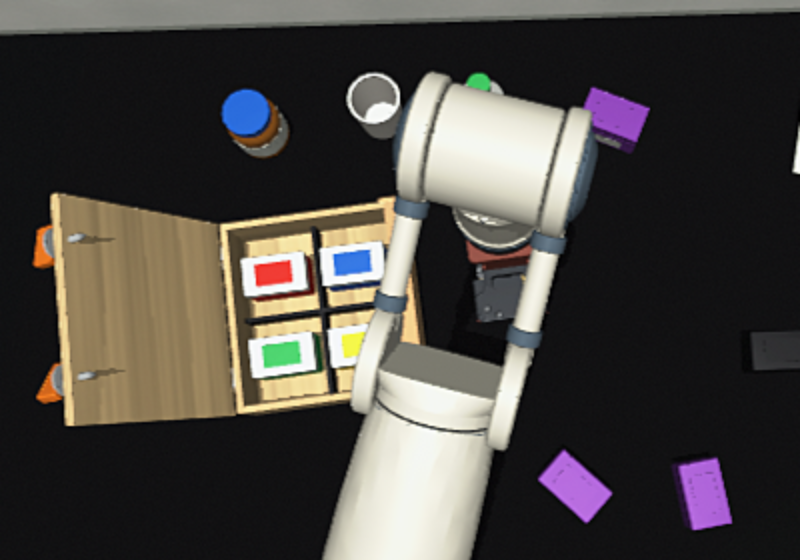

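```bash
cat > lid.py <<'E'
from pp import *
ey=np.array([-np.sin(ct),np.cos(ct),0]);ex=np.array([np.cos(ct),np.sin(ct),0]);ez=np.array([0,0,1.])
H=np.array(C(0,.112,.0905))
def quat(phi,jaw=0,az=0):
    z=-(np.sin(phi)*ey+np.cos(phi)*ez)
    y=R.from_rotvec(z*jaw).apply(ex)
    x=np.cross(y,z)
    return R.from_matrix(np.stack([x,y,z],1)).as_quat()[[3,0,1,2]]
def tcp(th,phi,gap=0,r=.205,off=0):
    n=np.sin(th)*ey+np.cos(th)*ez;dd=-np.cos(th)*ey+np.sin(th)*ez
    z=-(np.sin(phi)*ey+np.cos(phi)*ez)
    return H+r*dd+(.012+gap)*n-.008*z+off*ex
E
python3 - <<'E'
from lid import *
P=cloud(get_image("top"))
for bx,by in((.054,-.0535),(-.054,-.0535),(.054,.0515),(-.054,.0515)):
    q=C(bx,by);k=np.hypot(P[...,0]-q[0],P[...,1]-q[1])<.015;print(np.nanmedian(P[k][:,2]).round(4),k.sum())
for jaw in(0,np.pi/2,np.pi,-np.pi/2):
  print("jaw",jaw)
  for th in(2.02,1.8,1.5,1.2,.9,.6,.3,.05):
    row=[]
    for phi in(0,.2,.4,.6,.8,1,1.2,1.4):
        q=inverse_kinematics(tcp(th,phi,.03 if th>2 else 0),quat(phi,jaw)); row.append("-" if q is None else "%.1f,%.1f,%.1f"%tuple(q[3:]))
    print(th,row)
E
```

```text
0.0683 99
0.0697 46
0.0683 98
0.0688 103
jaw 0
2.02 ['-0.0,1.9,0.5', '-0.2,2.0,0.5', '-0.4,2.1,0.5', '-0.6,2.2,0.5', '-0.7,2.3,0.4', '-0.9,2.3,0.3', '-1.1,2.4,0.2', '-1.3,2.4,0.2']
1.8 ['-0.0,1.9,0.4', '-0.2,2.0,0.4', '-0.4,2.1,0.4', '-0.6,2.2,0.4', '-0.8,2.2,0.3', '-1.0,2.3,0.3', '-1.1,2.3,0.2', '-1.3,2.3,0.2']
1.5 ['-0.0,1.9,0.3', '-0.2,2.0,0.3', '-0.4,2.1,0.3', '-0.6,2.1,0.3', '-0.8,2.2,0.3', '-1.0,2.2,0.3', '-1.1,2.2,0.2', '-1.3,2.3,0.2']
1.2 ['-0.0,1.9,0.1', '-0.2,2.0,0.2', '-0.4,2.0,0.2', '-0.6,2.0,0.2', '-0.8,2.1,0.3', '-1.0,2.1,0.3', '-1.1,2.2,0.3', '-1.3,2.2,0.2']
0.9 ['-0.0,1.9,0.0', '-0.2,1.9,0.1', '-0.4,1.9,0.2', '-0.6,2.0,0.2', '-0.8,2.0,0.2', '-0.9,2.0,0.3', '-1.1,2.1,0.3', '-1.3,2.1,0.3']
0.6 ['-0.0,1.8,-0.0', '-0.2,1.8,0.0', '-0.4,1.8,0.1', '-0.6,1.9,0.2', '-0.8,1.9,0.3', '-0.9,1.9,0.3', '-1.1,2.0,0.3', '-1.2,2.0,0.4']
0.3 ['-0.0,1.7,-0.1', '-0.2,1.7,0.0', '-0.4,1.7,0.1', '-0.6,1.7,0.2', '-0.8,1.8,0.3', '-0.9,1.8,0.4', '-1.1,1.9,0.4', '-1.2,2.0,0.5']
0.05 ['-0.0,1.6,-0.1', '-0.2,1.6,0.0', '-0.4,1.6,0.1', '-0.6,1.7,0.2', '-0.8,1.7,0.3', '-0.9,1.8,0.4', '-1.1,1.8,0.5', 
[... 1954 characters left out ...]
'-0.0,1.9,-1.4', '-0.2,2.0,-1.4', '-0.4,2.0,-1.3', '-0.6,2.0,-1.3', '-0.8,2.1,-1.3', '-1.0,2.1,-1.3', '-1.1,2.2,-1.3', '-1.3,2.2,-1.3']
0.9 ['-0.0,1.9,-1.5', '-0.2,1.9,-1.5', '-0.4,1.9,-1.4', '-0.6,2.0,-1.4', '-0.8,2.0,-1.3', '-0.9,2.0,-1.3', '-1.1,2.1,-1.3', '-1.3,2.1,-1.3']
0.6 ['-0.0,1.8,-1.6', '-0.2,1.8,-1.5', '-0.4,1.8,-1.4', '-0.6,1.9,-1.4', '-0.8,1.9,-1.3', '-0.9,1.9,-1.3', '-1.1,2.0,-1.2', '-1.2,2.0,-1.2']
0.3 ['-0.0,1.7,-1.7', '-0.2,1.7,-1.6', '-0.4,1.7,-1.5', '-0.6,1.7,-1.4', '-0.8,1.8,-1.3', '-0.9,1.8,-1.2', '-1.1,1.9,-1.2', '-1.2,2.0,-1.1']
0.05 ['-0.0,1.6,-1.7', '-0.2,1.6,-1.6', '-0.4,1.6,-1.4', '-0.6,1.7,-1.3', '-0.8,1.7,-1.2', '-0.9,1.8,-1.2', '-1.1,1.8,-1.1', '-1.2,1.9,-1.0']
```

Run:
```python
from lid import *
close()
p=state()["ee_pos"];move_l([p[0],p[1],.5],.25)
th,phi=2.02,1.35
tp=tcp(th,phi,.08); up=tp.copy(); up[2]=.5
q=inverse_kinematics(up,quat(phi));q2=inverse_kinematics(tp,quat(phi));print(up,q,q2)
mid=C(0,.15,.55);qm=inverse_kinematics(mid,quat(.5));print(qm)
movej(qm);movej(q)
d=get_image("scene");cv2.imwrite("pics/s4.png",d["frame"])
print(state()["ft_force"],state()["time"])
```

```text
[0.49148619 0.41526303 0.5       ] None [ 0.98581432  0.97421825  0.52163561 -1.31770457  2.43537814  0.14541505]
NoneTraceback (most recent call last):
  File "<stdin>", line 8, in <module>
ValueError: expected 6 finite numbers
```

Run:
```python
from lid import *
print(state()["ee_pos"])
for y in(-.1,0,.15,.25,.32):
  for z in(.38,.42,.46):
    print(y,z,[ (None if (q:=inverse_kinematics(C(0,y,z),quat(f))) is None else q.round(2).tolist()[3:]) for f in(0,.4,.8,1.35)])
tp=tcp(2.02,1.35,.08);print(tp)
for f in (.4,.8,1,1.35):
  print(f,[inverse_kinematics(tcp(2.02,f,.08)+[0,0,dz],quat(f)) is not None for dz in(0,.05,.1,.15)])
```

```text
[ 0.55376636 -0.12298613  0.49904631]
-0.1 0.38 [[-0.0, 2.09, -0.13], [-0.45, 2.04, -0.09], [-0.86, 2.02, -0.03], [-1.35, 2.02, 0.06]]
-0.1 0.42 [[-0.0, 2.16, -0.13], [-0.47, 2.11, -0.13], [-0.89, 2.07, -0.09], [-1.38, 2.04, -0.02]]
-0.1 0.46 [[-0.0, 2.25, -0.13], [-0.49, 2.18, -0.17], [-0.92, 2.11, -0.16], [-1.42, 2.05, -0.1]]
0 0.38 [[-0.0, 2.09, 0.06], [-0.45, 2.11, 0.07], [-0.86, 2.14, 0.07], [-1.35, 2.16, 0.07]]
0 0.42 [[-0.0, 2.16, 0.06], [-0.47, 2.18, 0.03], [-0.9, 2.18, 0.0], [-1.39, 2.17, -0.01]]
0 0.46 [[-0.0, 2.25, 0.06], [-0.5, 2.26, -0.02], [-0.94, 2.23, -0.07], [-1.44, 2.18, -0.1]]
0.15 0.38 [[-0.0, 2.09, 0.32], [-0.44, 2.22, 0.28], [-0.87, 2.3, 0.17], [-1.4, 2.33, 0.02]]
0.15 0.42 [[-0.0, 2.17, 0.32], [-0.47, 2.3, 0.23], [-0.93, 2.36, 0.08], [-1.47, 2.34, -0.08]]
0.15 0.46 [[-0.0, 2.26, 0.32], [-0.51, 2.38, 0.17], [-1.01, 2.41, -0.03], None]
0.25 0.38 [[-0.0, 2.11, 0.48], [-0.44, 2.31, 0.38], [-0.92, 2.43, 0.15], None]
0.25 0.42 [[-0.0, 2.2, 0.48], [-0.48, 2.41, 0.32], [-1.04, 2.5, 0.0], None]
0.25 0.46 [[-0.0, 2.3, 0.48], None, None, [4.55, 2.42, -0.41]]
0.32 0.38 [[-0.0, 2.14, 0.57], [-0.45, 2.41, 0.41], None, None]
0.32 0.42 [[-0.0, 2.23, 0.57], None, None, None]
0.32 0.46 [[-0.0, 2.36, 0.57], None, None, None]
[0.49148619 0.41526303 0.23696381]
0.4 [True, True, True, True]
0.8 [True, True, True, False]
1 [True, True, True, False]
1.35 [True, True, False, True]
```

Run:
```python
from lid import *
def go(p,f,s=.25): move_l(list(p),s,quat(f))
p=state()["ee_pos"]
go(C(0,-.25,.43),0)
movej(inverse_kinematics(C(0,.1,.43),quat(0)))
movej(inverse_kinematics(C(0,.34,.43),quat(0)))
go(C(0,.34,.30),0)
go(tcp(2.02,.6,.10),.6,.1)
go(tcp(2.02,1.2,.08),1.2,.05)
d=get_image("scene");cv2.imwrite("pics/s4.png",d["frame"])
d=get_image("top");cv2.imwrite("pics/t4.png",d["frame"])
print(state()["ft_force"],state()["time"])
```

```text
[0.23655857 0.3514771  0.00282623] 47.825
```

View pics/s4.png

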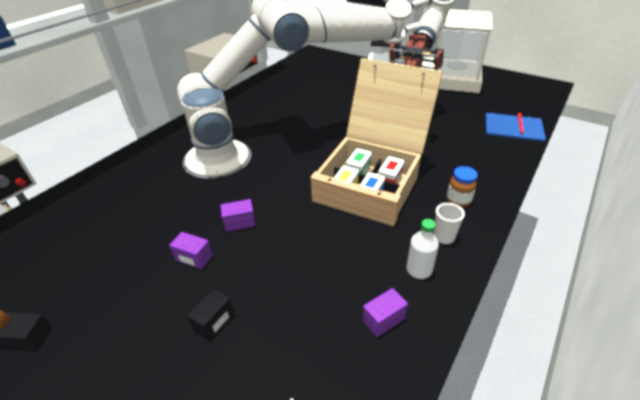

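View pics/t4.png

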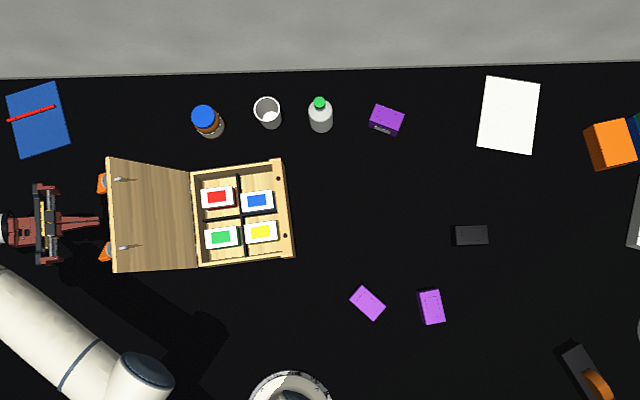

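Run:
```python
from lid import *
def go(p,f,s): move_l(list(p),s,quat(f))
phi=1.2
go(tcp(2.03,phi,.0),phi,.06);print(state()["ft_force"].round(1))
n=np.linspace(2.02,1.0,11)
for th in n:
    phi=min(1.2,th); go(tcp(th,phi),phi,.07)
    f=state()["ft_force"];print(th.round(2),f.round(1),state()["time"])
    if np.linalg.norm(f)>35: break
d=get_image("scene");cv2.imwrite("pics/s5.png",d["frame"])
```

```text
[ 0.1  8.6 -0.1]
2.02 [ 0.1 10.1 -0. ] 49.525
1.92 [ 1.   4.4 -1.9] 49.975
1.82 [-0.3  2.8 -3.5] 50.425
1.71 [ 0.2  2.6 -2.5] 50.875
1.61 [ 0.2  1.9 -2.5] 51.325
1.51 [-0.   0.5 -0.1] 51.775
1.41 [0.5 1.1 0. ] 52.225
1.31 [ 0.6  0.3 -0.6] 52.675
1.2 [-0.1  0.1 -0.7] 53.125
1.1 [0.1 0.2 0.9] 53.575
1.0 [0.2 0.1 0.6] 54.025
```

View pics/s5.png

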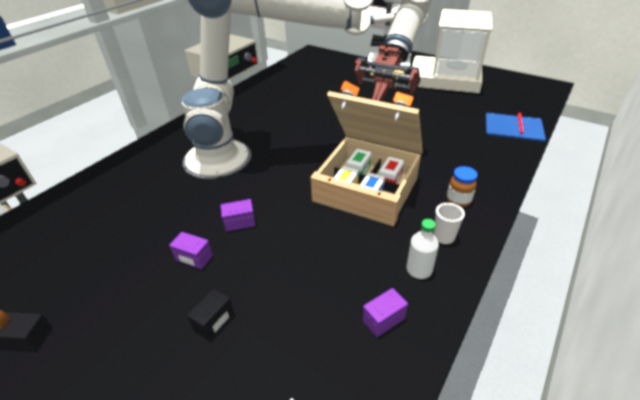

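Run:
```python
from lid import *
def go(p,f,s): move_l(list(p),s,quat(f))
for th in list(np.arange(.9,.15,-.1))+[.15,.1,.05,.02,0,-.01,-.02,-.03]:
    phi=max(th,.0); go(tcp(th,phi),phi,.05 if th>.2 else .03)
    f=state()["ft_force"];print(round(th,2),f.round(1),state()["ee_pos"].round(4),state()["time"])
    if np.linalg.norm(f)>16: break
d=get_image("scene");cv2.imwrite("pics/s6.png",d["frame"])
```

```text
0.9 [-0.3 -0.4  0.5] [0.5248 0.1256 0.2635] 54.6333
0.8 [-0.9  0.3 -0. ] [0.5266 0.1088 0.2513] 55.1917
0.7 [-0.  -0.3 -0.1] [0.5284 0.0935 0.2377] 55.75
0.6 [ 0.6 -0.5 -1.1] [0.53   0.0796 0.2226] 56.3083
0.5 [-0.2  0.5  0.7] [0.5314 0.0674 0.2062] 56.8667
0.4 [ 0.5 -0.4 -0.5] [0.5327 0.0568 0.1887] 57.425
0.3 [ 1.3  0.4 -0.4] [0.5337 0.0479 0.1702] 57.9833
0.2 [-0.2 -0.4  0.2] [0.5345 0.041  0.1509] 58.5417
0.15 [ 0.  -0.1  0.3] [0.5347 0.038  0.1406] 59.0333
0.1 [-0.5  0.1 -0.5] [0.535  0.0357 0.1305] 59.525
0.05 [ 0.1 -0.5  0.5] [0.5352 0.034  0.1204] 60.0167
0.02 [-0.4  0.9  0. ] [0.5353 0.0333 0.1142] 60.375
0 [-0.   0.4  3.1] [0.5358 0.0332 0.1108] 60.6583
-0.01 [-3.5  0.7 10.6] [0.5358 0.0332 0.1107] 60.9083
-0.02 [-8.2  1.6 19.9] [0.5358 0.0332 0.1107] 61.1583
```

View pics/s6.png

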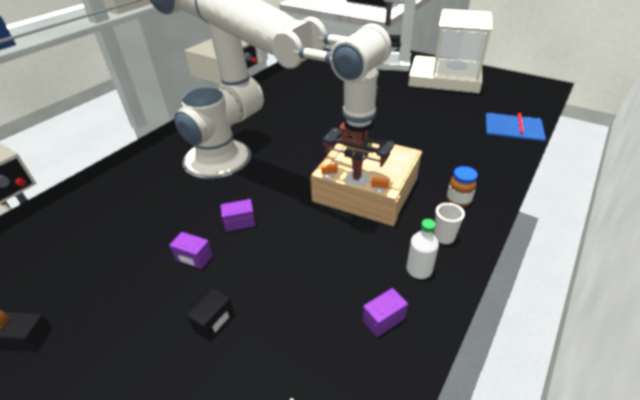

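Run:
```python
from lid import *
p=state()["ee_pos"];move_l([p[0],p[1],.25],.15)
movej(inverse_kinematics(C(0,-.3,.3),quat(0)))
gripper_open()
d=get_image("top");P=cloud(d);cv2.imwrite("pics/t7.png",cv2.resize(d["frame"][140:300,170:330],None,fx=4,fy=4,interpolation=0))
hsv=cv2.cvtColor(d["frame"],cv2.COLOR_BGR2HSV)
m=((hsv[...,0]<20)&(hsv[...,1]>170)&(hsv[...,2]>120)&(P[...,2]>.115)&(P[...,2]<.16)).astype(np.uint8)
n,lab,st,c=cv2.connectedComponentsWithStats(m)
ci=lambda p:((p[:,:2]-[cx,cy])@np.array([[np.cos(ct),-np.sin(ct)],[np.sin(ct),np.cos(ct)]]))
for i in range(1,n):
    if st[i,4]<25: continue
    p=P[lab==i];top=p[p[:,2]>np.percentile(p[:,2],90)-.004];q=ci(top)
    r=cv2.minAreaRect((q*1000).astype(np.float32))
    u,s,vt=np.linalg.svd(q-q.mean(0),full_matrices=False)
    print(st[i],c[i].round(),"z",np.percentile(p[:,2],[50,90]).round(4),r,"axis ang",np.arctan2(vt[0,1],vt[0,0]),q.mean(0))
k=(abs(ci(P.reshape(-1,3))).max(1)<.09).reshape(P.shape[:2]);print("lid z",np.nanmedian(P[k][:,2]))
print("expected screws",C(-.075,-.118),C(.075,-.118),state()["time"])
```

```text
[271 166  10  17  83] [276. 174.] z [0.1417 0.1441] ((75.96391296386719, -117.42582702636719), (42.84697341918945, 11.112174987792969), 11.469023704528809) axis ang -2.971290795155729 [ 0.07400257 -0.11792708]
[276 226   9  11  49] [280. 231.] z [0.1411 0.144 ] ((-67.28724670410156, -113.1585464477539), (26.89071273803711, 11.208329200744629), 32.62671661376953) axis ang -2.7094533137579933 [-0.06674182 -0.11204032]
lid z 0.10248652618822975
expected screws [np.float64(0.4638371278681736), np.float64(-0.0003261349626854787)] [np.float64(0.6128528014556348), np.float64(0.016829885125762375)] 64.6
```

View pics/t7.png

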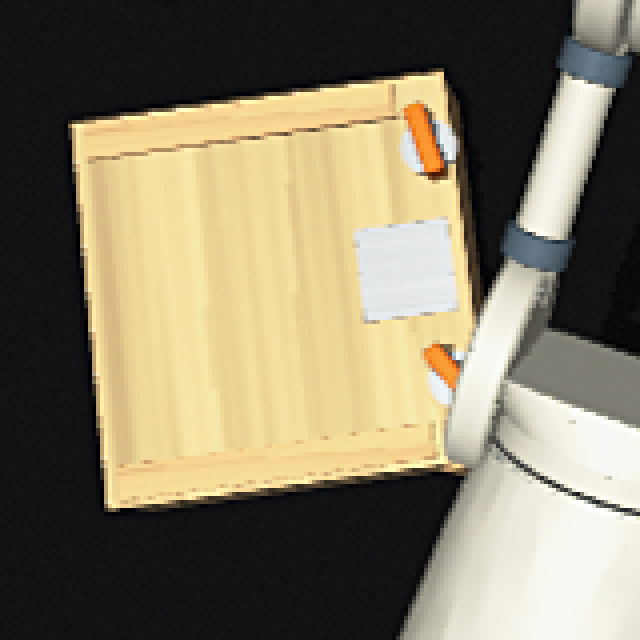

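```bash
cat > scr.py <<'E'
from lid import *
ci=lambda p:((p[...,:2]-[cx,cy])@np.array([[np.cos(ct),-np.sin(ct)],[np.sin(ct),np.cos(ct)]]))
def screws():
    for nme in("top","scene"):
        d=get_image(nme);P=cloud(d)
        hsv=cv2.cvtColor(d["frame"],cv2.COLOR_BGR2HSV)
        m=(hsv[...,0]<20)&(hsv[...,1]>170)&(hsv[...,2]>100)&(P[...,2]>.112)&(P[...,2]<.16)
        for sx in(-.075,.075):
            with np.errstate(all="ignore"): k=m&(np.linalg.norm(ci(P)-[sx,-.118],axis=-1)<.035)
            if k.sum()<20: print(nme,sx,"none");continue
            p=P[k];zt=np.percentile(p[:,2],85);q=ci(p[p[:,2]>zt-.004])
            u,s,vt=np.linalg.svd(q-q.mean(0),full_matrices=False);a=np.arctan2(vt[0,1],vt[0,0])
            a=(a+np.pi/2)%np.pi-np.pi/2
            r=cv2.minAreaRect((q*1000).astype(np.float32))
            print(nme,sx,"n",len(q),"ztop",zt.round(4),"ang",a.round(3),"mean",q.mean(0).round(4),"rect",np.round(r[0],1),np.round(r[1],1),round(r[2],1))
        k=(abs(ci(P)).max(-1)<.08);print(nme,"lid z",np.nanmedian(P[k][:,2]).round(4))
    return
E
python3 - <<'E'
from scr import *
movej(inverse_kinematics([.3,-.35,.3],quat(0)))
screws()
d=get_image("top");cv2.imwrite("pics/t8.png",cv2.resize(d["frame"][140:300,170:330],None,fx=4,fy=4,interpolation=0))
E
```

```text
top -0.075 n 63 ztop 0.1443 ang 0.591 mean [-0.0755 -0.1189] rect [ -74.3 -117.8] [44.  10.8] 34.9
top 0.075 n 60 ztop 0.1437 ang 0.17 mean [ 0.076  -0.1173] rect [  74.8 -117.7] [42.3 11.1] 10.9
top lid z 0.1025
scene -0.075 n 36 ztop 0.1402 ang 0.616 mean [-0.073  -0.1244] rect [ -71.9 -125.1] [36.8 11.7] 32.7
scene 0.075 n 40 ztop 0.1394 ang 0.195 mean [ 0.0778 -0.1235] rect [  77.3 -123. ] [37.2  8.7] 9.2
scene lid z 0.1017
```

View pics/t8.png

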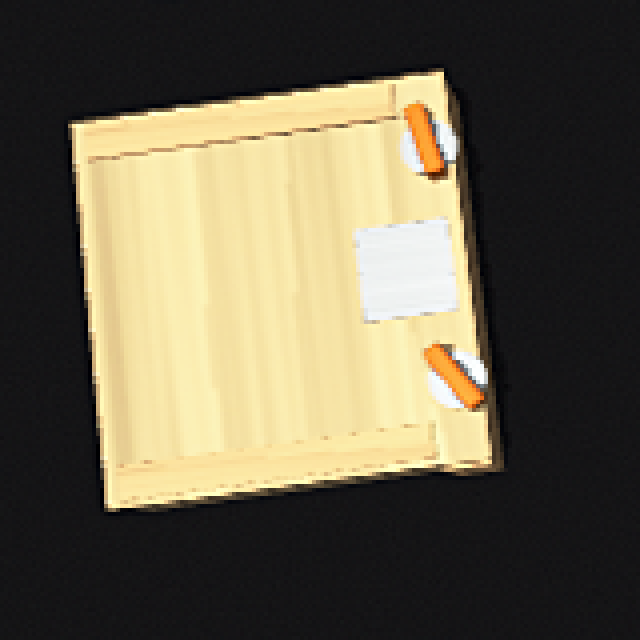

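```bash
cat > drive.py <<'E'
from scr import *
def opts(xy,yaw,z=.2):
    o=[]
    for k in(-2,-1,0,1,2):
        q=inverse_kinematics([xy[0],xy[1],z],down(yaw+k*np.pi))
        if q is not None: o.append((round(q[5],2),yaw+k*np.pi))
    return o
def jmove(xy,z,yaw):
    q=inverse_kinematics([xy[0],xy[1],z],down(yaw))
    assert q is not None
    assert abs(q-np.array(state()["joint_pos"])).max()<.6
    movej(q)
def fz(n=4):
    v=[]
    for _ in range(n): v.append(state()["ft_force"][2]);hold(.02)
    return np.mean(v)
def grasp(xy,yaw,z0):
    """go over, descend, shut; returns fz bias"""
    move_to([xy[0],xy[1],.2],down(yaw)); b=fz()
    move_l([xy[0],xy[1],.145],.15);move_l([xy[0],xy[1],z0],.04)
    print("down f",state()["ft_force"].round(1),state()["ee_pos"].round(4),"bias",b.round(2))
    close();print("gap",state()["finger_gap"],"f",state()["ft_force"].round(1))
    return b
def drive(xy,yaw,z0,turn,b,F=17,step=.15,k=4.5,zstop=None):
    z=z0
    for _ in range(25):                       # press first
        e=F-(fz()-b)
        if abs(e)<1.5: break
        z-=np.clip(e/k,-1.5,1.5)*.7/1000; jmove(xy,z,yaw)
    print("pressed",(fz()-b).round(1),"zcmd",round(z,4),"z",state()["ee_pos"].round(4))
    done=0
    while done<turn-1e-6:
        s=min(step,turn-done);done+=s;z-=.0025*s
        jmove(xy,z,yaw-done)
        st=state();f=fz(2)-b;e=F-f
        print(f"{done:.2f} f {f:.1f} z {st['ee_pos'][2]:.4f} cmd {z:.4f} Mz {st['moment'][2]:.2f} gap {st['finger_gap']:.4f} t {st['time']:.1f}")
        z-=np.clip(e/k,-1,1)*.6/1000
    return yaw-done,z
E
python3 - <<'E'
from drive import *
for n,sx,a in(("a",-.075,.60),("b",.075,.175)):
    xy=C(sx,-.118);print(n,opts(xy,ct+a))
E
```

```text
a [(np.float64(0.78), -5.56856100177148), (np.float64(-2.36), -2.4269683481816866), (np.float64(0.78), 0.7146243054081066), (np.float64(-2.36), 3.8562169589978996), (np.float64(0.78), 6.997809612587693)]
b [(np.float64(1.25), -5.9935610017714795), (np.float64(-1.89), -2.8519683481816864), (np.float64(1.25), 0.2896243054081067), (np.float64(-1.89), 3.4312169589979), (np.float64(1.25), 6.572809612587693)]
```

Run:
```python
from drive import *
xy=C(-.075,-.118);yaw=3.8562
p=state()["ee_pos"];move_to([p[0],p[1],.25],down(yaw))
b=grasp(xy,yaw,.1225)
y,z=drive(xy,yaw,.1225,.6,b)
print(y,z,b,state()["joint_pos"][5])
```

```text
Traceback (most recent call last):
bench.IKError: the arm cannot take that pose within its joint ranges
```

Run:
```python
from drive import *
xy=C(-.075,-.118);yaw=3.8562
b=grasp(xy,yaw,.1225)
y,z=drive(xy,yaw,.1225,.6,b)
print(y,z,b,state()["joint_pos"][5])
```

```text
down f [0.1 0.7 0.1] [ 4.638e-01 -3.000e-04  1.225e-01] bias -0.21
gap 0.01242535756882218 f [ 2.2 -1.1 -0.1]
pressed 16.3 zcmd 0.119 z [ 0.4642 -0.0005  0.1223]
0.15 f 17.1 z 0.1221 cmd 0.1186 Mz 0.01 gap 0.0125 t 71.5
0.30 f 17.4 z 0.1217 cmd 0.1183 Mz 0.02 gap 0.0127 t 71.8
0.45 f 17.3 z 0.1213 cmd 0.1179 Mz 0.07 gap 0.0121 t 72.1
0.60 f 17.2 z 0.1210 cmd 0.1176 Mz 0.03 gap 0.0130 t 72.4
3.2561999999999998 0.11762685619625511 -0.20725594421108523 -1.7592649674082848
```

Run:
```python
from drive import *
xy=C(-.075,-.118)
y,z=drive(xy,3.2562,.11763,2.4,-.207)
print(y,z,state()["joint_pos"][5])
```

```text
pressed 17.2 zcmd 0.1176 z [0.464  0.     0.1209]
0.15 f 17.4 z 0.1206 cmd 0.1173 Mz 0.05 gap 0.0125 t 72.9
0.30 f 17.2 z 0.1202 cmd 0.1169 Mz -0.01 gap 0.0130 t 73.2
0.45 f 16.6 z 0.1198 cmd 0.1166 Mz 0.00 gap 0.0128 t 73.5
0.60 f 16.3 z 0.1194 cmd 0.1162 Mz 0.03 gap 0.0128 t 73.8
0.75 f 17.9 z 0.1191 cmd 0.1157 Mz 0.08 gap 0.0127 t 74.1
0.90 f 15.9 z 0.1187 cmd 0.1154 Mz 0.00 gap 0.0128 t 74.4
1.05 f 17.0 z 0.1184 cmd 0.1149 Mz -0.03 gap 0.0123 t 74.7
1.20 f 16.7 z 0.1180 cmd 0.1145 Mz 0.03 gap 0.0127 t 75.0
1.35 f 16.1 z 0.1176 cmd 0.1141 Mz -0.01 gap 0.0133 t 75.3
1.50 f 16.8 z 0.1172 cmd 0.1136 Mz 0.05 gap 0.0126 t 75.6
1.65 f 16.4 z 0.1169 cmd 0.1132 Mz 0.04 gap 0.0128 t 75.9
1.80 f 16.3 z 0.1165 cmd 0.1128 Mz 0.03 gap 0.0129 t 76.2
1.95 f 16.3 z 0.1161 cmd 0.1123 Mz -0.02 gap 0.0126 t 76.5
2.10 f 17.2 z 0.1158 cmd 0.1118 Mz 0.01 gap 0.0128 t 76.8
2.25 f 16.5 z 0.1154 cmd 0.1115 Mz 0.01 gap 0.0131 t 77.1
2.40 f 16.4 z 0.1150 cmd 0.1110 Mz -0.01 gap 0.0124 t 77.4
0.8562000000000007 0.11096304752808048 0.6407017947362025
```

Run:
```python
from drive import *
xy=C(-.075,-.118)
y,z=drive(xy,.8562,.11096,.36,-.207,step=.12)
gripper_open();p=state()["ee_pos"]
move_l([p[0],p[1],.2],.1)
# screw b
xy=C(.075,-.118);yaw=3.4312
print(opts(xy,yaw))
b=grasp(xy,yaw,.1225)
y,z=drive(xy,yaw,.1225,1.5,b)
print(y,z,b,state()["joint_pos"][5])
```

```text
pressed 15.8 zcmd 0.111 z [0.4657 0.0009 0.115 ]
0.12 f 16.4 z 0.1147 cmd 0.1107 Mz 0.05 gap 0.0128 t 77.8
0.24 f 16.4 z 0.1144 cmd 0.1103 Mz 0.02 gap 0.0130 t 78.1
0.36 f 16.9 z 0.1142 cmd 0.1099 Mz -0.00 gap 0.0130 t 78.3
[(np.float64(-1.89), -2.851985307179586), (np.float64(1.25), 0.2896073464102069), (np.float64(-1.89), 3.4312), (np.float64(1.25), 6.572792653589794), (np.float64(-1.89), 9.714385307179587)]
down f [-0.6  0.3 -0.4] [0.6128 0.0169 0.1225] bias 0.29
gap 0.012867251096112446 f [0.4 1.8 0. ]
pressed 16.2 zcmd 0.1183 z [0.613  0.0173 0.1223]
0.15 f 16.5 z 0.1220 cmd 0.1179 Mz -0.01 gap 0.0126 t 87.5
0.30 f 16.1 z 0.1216 cmd 0.1174 Mz 0.07 gap 0.0126 t 87.8
0.45 f 16.9 z 0.1212 cmd 0.1169 Mz 0.06 gap 0.0124 t 88.1
0.60 f 16.6 z 0.1208 cmd 0.1166 Mz 0.02 gap 0.0127 t 88.4
0.75 f 16.9 z 0.1204 cmd 0.1161 Mz 0.01 gap 0.0127 t 88.7
0.90 f 17.0 z 0.1201 cmd 0.1157 Mz 0.02 gap 0.0130 t 89.0
1.05 f 16.9 z 0.1197 cmd 0.1154 Mz 0.04 gap 0.0127 t 89.3
1.20 f 16.3 z 0.1193 cmd 0.1150 Mz -0.01 gap 0.0128 t 89.6
1.35 f 16.7 z 0.1190 cmd 0.1145 Mz -0.01 gap 0.0129 t 89.9
1.50 f 16.8 z 0.1186 cmd 0.1141 Mz 0.01 gap 0.0128 t 90.2
1.9312000000000002 0.11407572037613845 0.28782092206476473 -0.3882211368212126
```

Run:
```python
from drive import *
xy=C(.075,-.118)
y,z=drive(xy,1.9312,.11408,1.85,.288)
gripper_open();p=state()["ee_pos"]
move_l([p[0],p[1],.25],.1)
movej(inverse_kinematics([.3,-.35,.3],quat(0)))
screws();print(state()["ft_force"],state()["time"])
d=get_image("top");cv2.imwrite("pics/t9.png",cv2.resize(d["frame"][60:340,80:480],None,fx=2,fy=2))
```

```text
pressed 16.4 zcmd 0.1141 z [0.6137 0.0186 0.1186]
0.15 f 16.5 z 0.1182 cmd 0.1137 Mz 0.07 gap 0.0130 t 90.6
0.30 f 16.2 z 0.1179 cmd 0.1133 Mz -0.03 gap 0.0131 t 90.9
0.45 f 17.0 z 0.1175 cmd 0.1128 Mz 0.04 gap 0.0131 t 91.2
0.60 f 16.2 z 0.1171 cmd 0.1124 Mz 0.03 gap 0.0130 t 91.5
0.75 f 15.8 z 0.1167 cmd 0.1119 Mz 0.04 gap 0.0125 t 91.8
0.90 f 17.1 z 0.1163 cmd 0.1114 Mz 0.01 gap 0.0127 t 92.1
1.05 f 16.3 z 0.1160 cmd 0.1110 Mz 0.04 gap 0.0129 t 92.4
1.20 f 15.8 z 0.1156 cmd 0.1106 Mz 0.06 gap 0.0128 t 92.7
1.35 f 16.6 z 0.1152 cmd 0.1100 Mz -0.02 gap 0.0128 t 93.0
1.50 f 16.2 z 0.1149 cmd 0.1096 Mz 0.03 gap 0.0126 t 93.3
1.65 f 17.4 z 0.1145 cmd 0.1091 Mz 0.01 gap 0.0127 t 93.6
1.80 f 17.3 z 0.1142 cmd 0.1088 Mz 0.04 gap 0.0131 t 93.9
1.85 f 17.7 z 0.1142 cmd 0.1087 Mz 0.03 gap 0.0128 t 94.2
top -0.075 n 70 ztop 0.1352 ang 0.493 mean [-0.0752 -0.1183] rect [ -75.1 -118.5] [43.4 11.2] 29.8
top 0.075 n 62 ztop 0.1351 ang 0.11 mean [ 0.0751 -0.1174] rect [  75.3 -117.4] [42.9 11. ] 6.0
top lid z 0.1025
scene -0.075 n 31 ztop 0.1322 ang 0.555 mean [-0.0736 -0.1247] rect [ -72.2 -125.4] [36.8  9.2] 33.7
scene 0.075 n 39 ztop 0.1312 ang 0.088 mean [ 0.0775 -0.1233] rect [  77.4 -123. ] [36.8  8.6] 3.9
scene lid z 0.1016
[ 0.46912016  0.70726089 -0.26881152] 99.275
```

View pics/t9.png

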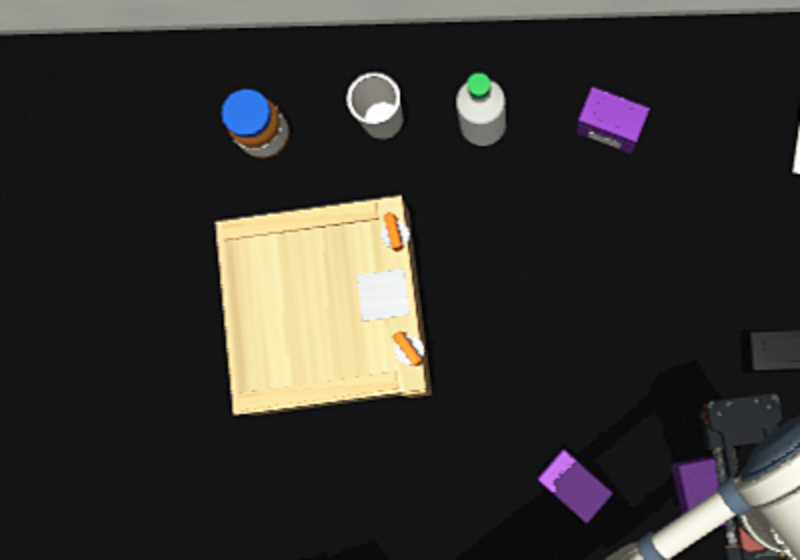

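Run:
```python
from bench import *
job_done();print(state()["time"])
```

```text
the job is handed in; nothing more can be done
the job is handed in; nothing more can be done
```

The job is done and handed in at about 99 s of the 210 s allowed. No verdict comes back, so the results below rest on my own checks.

- **Boxes:** All four (blue, yellow, red, green) went into the crate, one per bay. Their tops measured 68–70 mm above the bench, where 68 mm means resting on the floor. I saw no grip slip or displaced box. I left the purple and black look-alikes alone.
- **Lid:** I pushed it shut slowly on the steel plate. Its outer face measured 102.5 mm in the top camera, which is exactly shut. The scene camera read 101.6–101.7 mm, within the 2 mm calibration.
- **Screws:** Both were turned about 3.35 rad clockwise under roughly 16–18 N, and the tool sank 8.1 mm on each.
    - **Grasps:** I did each screw in a single grasp, because the last joint had enough range; the task had suggested two or more.
    - **Camera check:** Depth on the wing tops gave drops of about 8.0–9.1 mm. That is slightly coarse, but consistent with fully home at 8 mm.
- **At hand-in:** The gripper was open and clear of everything. The wash bottle, beaker and amber jar looked unmoved in the last picture.

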